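Prise the spring clip off the cake-stand spindle

TASK

Take the hooked pick from its wooden rest, hook its tip behind the loop of the spring clip and prise the clip out of the groove of the cake-stand spindle, so that it lies flat on the black disc, clear of the spindle. Use only the pick on the clip, let its tip bear only lightly on the disc and clip, and keep the clip on the disc. Then lay the pick back in its rest and let go, without shifting the mug, jar or bowl.

Things in the scene. Friction and masses are not known exactly. Their poses are not given: they have to be found in the camera images.
- spindle (a point): Foot of a revolving cake stand, fixed on the counter: white, 120 mm across, with a flat black disc 110 mm across on top. This point: on the spindle's axis at the disc's upper face, 36 mm above the counter; z up. The steel spindle stands 17 mm above that face: a head 16 mm across over a groove 4 mm high and 12 mm across, right above the disc.
- ring: Sprung steel retaining ring (clip), 3 mm thick, 24 wide, flat on the black disc, its two sprung jaws in the spindle's groove. Origin: its underside, on the spindle axis at the start; z up. +x points to its loop (start: roughly towards the robot): a hole x 11 to 21, y -7 to 7 mm, outer bow x 21 to 26. Pulled along +x it resists up to about 11 N over 6 mm, snaps off, is clear after 14 mm. Over 22 N bends it.
- pick_grip (a point): Hooked pick. This point: centre of its black handle, 90 mm long (x), 14 wide (y), 16 high (z). A shank runs on along +x to an eye at x = 62 mm, where a pin 4 mm thick hangs straight down (-z): the hook. The pin is clamped in the eye at a length that is different each time and not measured: its round end is 26 to 42 mm below the handle's centre line, so feel for the disc.
- rest_seat (a point): Wooden rest of the pick, fixed: two posts 12 mm thick, 42 mm high to the notch floor, cheeks 8 mm higher and 20 mm apart, centred 38 mm behind and 32 mm in front of this point. Between the posts the handle is free down to 10 mm above the counter. This point: where the handle's centre belongs, 50 mm above the counter; x along the handle to the hook, z up.
- pick: The same hooked pick, origin at the handle's centre, same axes as pick_grip. Its tip scratches the disc and spindle when it bears on them with more than 12 N.
- hub: The same cake-stand foot, origin on its axis on the counter, z up.
- mug: White mug, 76 mm across, 85 mm high, bystander; origin under its centre.
- jar: Glass jar with black lid, 64 mm across, 85 mm high, bystander; origin under its centre.
- bowl: White bowl, 120 mm across, 45 mm high, bystander; origin under its centre.
Mind the look-alikes: they are no part of the job. Leave any blue or green look-alike of the hub alone. Leave any blue look-alike of the part that bears rest_seat alone.

How it is judged:
On the way, in this order (a step that is already met when the one before it is completed fails the run):
1. the pick is lifted out of its rest (z of pick_grip in the frame of rest_seat above 0.025 m), for 0.1 s.
2. the clip is out of the groove, its origin 14 mm or more off the spindle axis, while the pick is out of its rest (horizontal distance between ring and spindle above 0.014 m and horizontal distance between pick_grip and rest_seat above 0.05 m), for 0.2 s.
At the end, for the whole second after the job is handed in: The clip lies flat (within 0.1 rad, 3 mm) and still on the black disc with its origin 14 to 50 mm from the spindle axis; the pick lies still in its rest, handle centre within 20 mm sideways and 5 mm in height of rest_seat, tilted less than 0.12 rad and turned less than 0.3 rad (horizontal distance between ring and spindle between 0.014 and 0.05 m and z of ring in the frame of spindle between -0.003 and 0.003 m and angle between ring's own z axis and vertical below 0.1 rad and linear speed of each of ring, pick below 0.02 m/s and horizontal distance between pick_grip and rest_seat below 0.02 m and z of pick_grip in the frame of rest_seat between -0.005 and 0.005 m and angle between pick_grip's own z axis and vertical below 0.12 rad and angle between the x axis of pick and the x axis of rest_seat, either way round below 0.3 rad); the robot touches nothing.
It fails at once if the pick presses on the disc or spindle with more than 12 N (contact force between pick and hub above 12 N).
It fails at once if the pick loads the clip with more than 22 N (contact force between pick and ring above 22 N).
It fails at once if the fingers or the arm touch the clip (contact force between any of the fingers, the arm and ring above 0.3 N).
It fails at once if the clip leaves the disc (horizontal distance between ring and spindle above 0.06 m or z of ring in the frame of spindle below -0.006 m or z of ring in the frame of spindle above 0.04 m).
It fails at once if the mug, jar or bowl is shifted by more than 20 mm (distance of any of mug, jar, bowl from where it was at the start of the episode above 0.02 m).
It also fails if it takes over 69 s, if anything falls off the work surface, if the arm or the gripper's body presses on something with over 40 N, if the wrist force passes 120 N, or if a joint passes its speed limit or range.

ROBOT

A 6-joint arm with a two-finger parallel gripper is mounted at the origin on the work surface. World frame = base frame: x ahead of the robot, y to its left, z up, the work surface at z = 0. Lengths are in m, angles in rad, forces in N, time in s.
With the tool pointing down it reaches from about 0.25 to 0.775 m from the base axis. Payload 4 kg.
Tool frame: the origin (TCP) lies on the centre line of the jaws, within the pads' length; the fingertips stand 14 mm ahead of it and the grasp point (between the pads) lies 5 mm behind it (robot.tcp_to_tips is the distance from the TCP to the fingertips, in m); z points along the fingers, y is the line along which they close (so a half turn about z gives the same grasp; the last joint's range is limited). The gripper opens to 94 mm and grips with 3 to 60 N. Pads are 16 mm wide; open, the fingers measure 119 mm over their backs; the gripper's body (75 mm by 177 mm) begins 78 mm behind the grasp point.
Start: joints at [-1.3, 0.087, 1.371, -0, 1.684, -0.103], TCP at [0.201, -0.512, 0.22] pointing down, gripper open.
Joint ranges: [-3.1, 3.1], [-0.76, 2.03], [0.27, 2.55], [-1.08, 4.22], [0.17, 2.65], [-2.57, 2.57]. Speed limits (rad/s): [2.79, 2.79, 3.14, 3.14, 3.14, 3.14].

INTERFACE

Orientations are given as [roll, pitch, yaw] about the fixed x, y, z axes, in that order (R = Rz(yaw) Ry(pitch) Rx(roll)).
In Python, from bench import robot gives the robot as it stands.
- The arm moves only by the tool carry_out, never from a script. Its argument "increments" is a list of rows, each a list of 3 entries, a list of its own where there are three numbers: the closure in counts, from 0 (fully open) to 255 (shut), then the shift along the tool's x, y, z in mm, then the turn about the tool's z in degrees. In form: [[fingers, [dx, dy, dz], twist], ...]. A call has 1 to 8 rows; each row shifts and turns the commanded pose from where the row before left it, along the tool's axes as they then stand; what a row does not reach is not made up. A row lasts 1/10 s, in which the tool goes at most 50 mm and 8.59 degrees, less where a joint would pass 70% of its speed; a pose out of reach is approached as far as the arm can. A call with a gripper value outside its range is refused whole. The fingers move at their own pace and stop on an object; the grip force is fixed at half the most. Time passes only in rows, so rows that do not move let the fingers close. It gives the time, the measured TCP pose, the force, the opening and the grip force at its end, in the units of the state.
- robot.get_obs(): the state, without advancing time (a new reading comes with each control period).
- robot.snapshot(name): name is "scene" or "top"; returns the picture (480x640x3 uint8, blue, green, red); there is no depth.
- robot.get_calibration(name): a dict with "vfov" (degrees; the focal length in pixels is half the picture's height over the tangent of half this angle, whatever the lens; pixels are square), "cx", "cy" (the principal point, pixels), "T" (4x4, takes a point from camera to world coordinates). Camera axes: x right, y down, z forward; pixel columns grow to the right and rows downward; lengths in m; the calibration is good to about 2 mm. A picture is of the moment at which its call begins. get_calibration takes no time and is no camera call.
- robot.close_job(): hands the job in; it is judged then, once.
The state is a dict: "time": time; "joint_positions": joint angles; "qvel": joint speeds; "joint_torque": joint torques, N m; "tool_pos": TCP position; "ee_rot": TCP orientation; "wrist_force": force on the tool from outside, world axes, zero at the start; "wrist_torque": the same for the moment, N m; "width": finger opening in m; "finger_force": force on a finger pad.
Only numpy, scipy, OpenCV 4.12 (cv2) and the standard library are available. Lean on these libraries where they do the work, as an engineer would, in place of code of your own. Each camera call takes 0.05 s, during which the arm holds its last target. There are 200 camera calls.

## Working session

There is one attempt and no reset: what is moved stays moved. The work goes in short steps, Python scripts to look and compute and a tool call to move; the robot and the scene stay as the last step left them, time stands still between calls to the robot, and variables do not carry over. Pictures are saved under pics/ and viewed, at most 10 in all, crops included, and the job is handed in when it is done.

Besides the shell and the picture viewer there is one more tool, called after "Call:" in YAML: its name, and indented under it one key for each argument. carry_out: Moves the arm, as the interface text tells. Its arguments: {"type":"object","properties":{"increments":{"type":"array","items":{"type":"array"}}},"required":["increments"]}

```bash
mkdir -p pics
cat > h.py <<'E'
import numpy as np, cv2
from bench import robot
def cal(n):
    c=robot.get_calibration(n); f=240/np.tan(np.radians(c['vfov'])/2); return c,f
def ray(n,u,v,z):
    c,f=cal(n);T=np.array(c['T']);d=T[:3,:3]@np.array([(u-c['cx'])/f,(v-c['cy'])/f,1]);o=T[:3,3]
    return o+d*(z-o[2])/d[2]
def proj(n,p):
    c,f=cal(n);T=np.array(c['T']);q=T[:3,:3].T@(np.array(p)-T[:3,3]);return [c['cx']+f*q[0]/q[2],c['cy']+f*q[1]/q[2]]
E
python3 - <<'E'
from h import *
for n in('scene','top'):
    cv2.imwrite(f'pics/{n}0.png',robot.snapshot(n)); c=robot.get_calibration(n);print(c)
o=robot.get_obs();print(o['tool_pos'],o['ee_rot'],o['width'],o['time'])
E
```

```text
{'vfov': 55.682108473897756, 'cx': 314.6257820862329, 'cy': 236.93981294073183, 'T': array([[ 0.85621751,  0.37135935, -0.35914315,  0.95858366],
       [ 0.51661209, -0.61799454,  0.59261682, -0.61881148],
       [-0.0018747 , -0.69294659, -0.72098648,  0.80950805],
       [ 0.        ,  0.        ,  0.        ,  1.        ]])}
{'vfov': 55.11467020139789, 'cx': 313.70570407501657, 'cy': 235.202601255474, 'T': array([[-1.12682416e-01, -9.73322200e-01,  1.99866376e-01,
         3.90980497e-01],
       [-9.93630593e-01,  1.10185374e-01, -2.36099017e-02,
         1.39575794e-02],
       [ 9.57690104e-04, -2.01253766e-01, -9.79538669e-01,
         9.71331784e-01],
       [ 0.00000000e+00,  0.00000000e+00,  0.00000000e+00,
         1.00000000e+00]])}
[ 0.2007427  -0.51156962  0.21844621] [-3.13966621e+00 -2.62401457e-04  3.73845769e-01] 0.09359506428002785 0.1
```

View pics/top0.png

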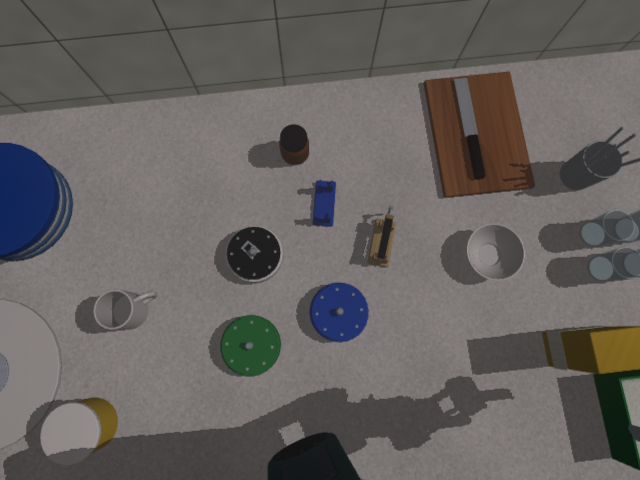

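View pics/scene0.png

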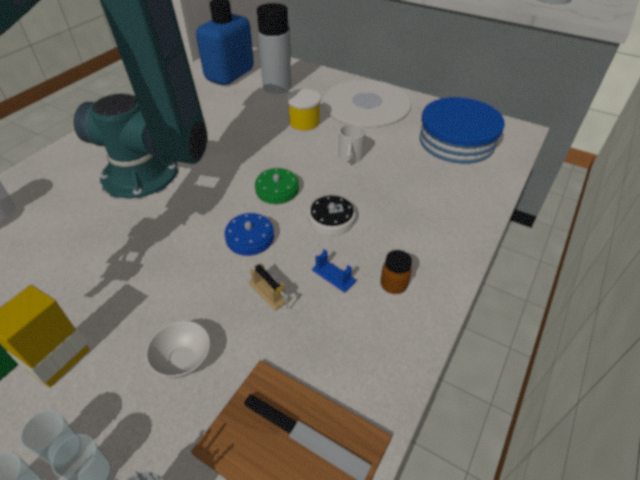

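Candidates in the top view:
- Hub: black/white (254,253), with look-alikes in green (250,346) and blue (339,311).
- Rest: wooden (383,240), with a blue look-alike at (324,203).

By the description I choose the black/white hub and the wooden rest. I'll check both in one close crop.

Run:
```python
from h import *
a=cv2.imread('pics/top0.png')
A=cv2.resize(a[215:290,215:295],(400,375),interpolation=cv2.INTER_CUBIC)
B=cv2.resize(a[200:275,345:425],(400,375),interpolation=cv2.INTER_CUBIC)
cv2.imwrite('pics/crop.png',np.hstack([A,B]))
g=a.max(2).astype(int)
hsv=cv2.cvtColor(a,cv2.COLOR_BGR2HSV)
# black disc
def comp(m,box):
    x0,y0,x1,y1=box;k=np.zeros_like(m);k[y0:y1,x0:x1]=m[y0:y1,x0:x1]
    n,l,s,c=cv2.connectedComponentsWithStats(k);i=1+np.argmax(s[1:,4]);return l==i,s[i],c[i]
bl=(g<50).astype(np.uint8)
m,s,c=comp(bl,(215,215,295,290));cn=max(cv2.findContours(m.astype(np.uint8),0,1)[0],key=len);e=cv2.fitEllipse(cv2.convexHull(cn))
print('disc',s,e,ray('top',*e[0],.036))
m,s,c=comp(bl,(345,190,425,275));r=cv2.minAreaRect(np.argwhere(m)[:,::-1].astype(np.float32))
print('handle',s,c,r); 
b=cv2.boxPoints(r);print([ray('top',*p,.058)[:2].round(4) for p in b],ray('top',*r[0],.058))
```

```text
disc [ 227  227   53   52 1888] ((253.02842712402344, 252.74392700195312), (51.54335021972656, 52.8472785949707), 63.02882385253906) [0.55923443 0.1197593  0.036     ]
handle [378 218  14  41 281] [384.57651246 237.97153025] ((384.55767822265625, 238.2115478515625), (7.452413558959961, 40.20380783081055), 11.309932708740234)
[array([ 0.5183, -0.1292]), array([ 0.5971, -0.1566]), array([ 0.5924, -0.171 ]), array([ 0.5137, -0.1433])] [ 0.55501859 -0.14991694  0.058     ]
```

View pics/crop.png

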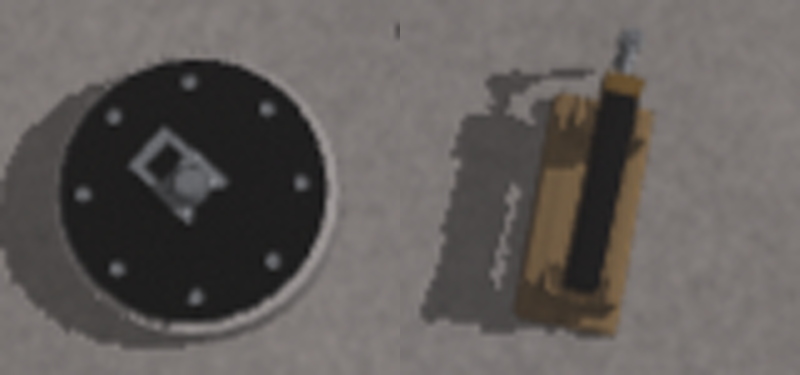

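The crop confirms the black disc, with the clip's loop pointing to the upper left of the picture at about (248,248). The pick lies in the wooden rest with its hook at about (390,207). The loop seems to point away from the robot (+x+y), so I'll measure its angle and cross-check it in the scene view.

Run:
```python
from h import *
a=cv2.imread('pics/top0.png');C=np.array([.5592,.1198])
g=a.max(2)
pts=np.array([[x,y] for y in range(235,270) for x in range(236,272) if g[y,x]>75])
W=np.array([ray('top',x,y,.038)[:2] for x,y in pts])-C
k=np.hypot(*W.T)<.032
P=(W[k]*1000).astype(np.float32)
r=cv2.minAreaRect(P);print(r,cv2.boxPoints(r).round(1),P.mean(0))
# scene crop
s=cv2.imread('pics/scene0.png')
u=proj('scene',[*C,.036]);print(u)
th=np.radians(41)
for d in(16,-16):print(d,proj('top',[C[0]+d/1000*np.cos(th),C[1]+d/1000*np.sin(th),.037]),proj('scene',[C[0]+d/1000*np.cos(th),C[1]+d/1000*np.sin(th),.037]))
x,y=map(int,u)
A=cv2.resize(s[y-25:y+25,x-30:x+30],(480,400),interpolation=cv2.INTER_CUBIC);cv2.imwrite('pics/crop2.png',A);print(x-30,y-25)
for n,p in dict(jar=(297,155),mug=(118,318)).items():print(n,ray('top',*p,0))
# hook eye
h=ray('top',390.6,207,.05);print('eye',h)
```

```text
((7.624024391174316, 4.7949676513671875), (34.42696762084961, 23.137489318847656), 39.0121955871582) [[-13.    2.9]
 [  1.5 -15. ]
 [ 28.3   6.6]
 [ 13.7  24.6]] [8.211507  3.4951108]
[np.float64(331.01181180192447), np.float64(209.49852738371646)]
16 [np.float64(247.36940848921665), np.float64(247.5048769083905)] [np.float64(337.2771632861629), np.float64(208.45199625822193)]
-16 [np.float64(258.5518077098121), np.float64(257.8846488331552)] [np.float64(324.7449800142301), np.float64(209.95944683367077)]
301 184
jar [0.77529997 0.00703373 0.        ]
mug [0.46036677 0.41450966 0.        ]
eye [ 0.62031606 -0.17325081  0.05      ]
```

View pics/crop2.png

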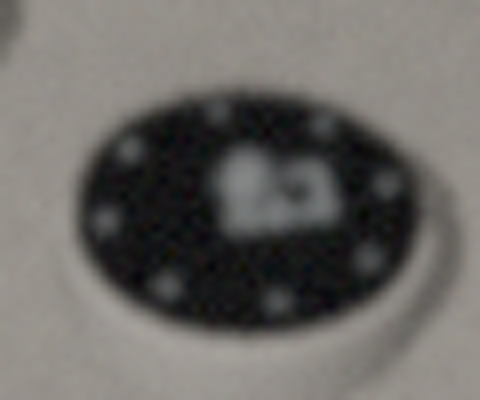

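In the scene view the hole is at about (337,208), which matches the +40° hypothesis: both views show the loop pointing about 40° from +x, away from the robot. The plan is to grip the handle at (0.558,-0.151), bring it in from the loop side and pull along its length.

Call:
carry_out:
  increments:
    - [0, [46, -20, 0], 0]
    - [0, [46, -20, 0], 0]
    - [0, [46, -20, 0], 0]
    - [0, [46, -20, 0], 0]
    - [0, [46, -20, 0], 0]
    - [0, [46, -20, 0], 0]
    - [0, [46, -20, 0], 0]
    - [0, [46, -20, 0], 0]

```text
time: 0.9
tool_pos: [0.485, -0.2278, 0.219]
ee_rot: [-3.141, 0.001, 0.374]
wrist_force: [0.1, -0.3, -0.1]
width: 0.0939
finger_force: 0.0
```

Call:
carry_out:
  increments:
    - [0, [0, 0, 0], -8.5]
    - [0, [0, 0, 0], -8.5]
    - [0, [0, 0, 0], -8.5]
    - [0, [0, 0, 0], -8.5]
    - [0, [0, 0, 0], -8.5]
    - [0, [0, 0, 0], -8.5]
    - [0, [0, 0, 0], -8.5]
    - [0, [0, 0, 0], -8.5]

```text
time: 1.7
tool_pos: [0.4838, -0.2294, 0.2188]
ee_rot: [-3.14, -0.001, 1.567]
wrist_force: [0.2, 0.5, 0.5]
width: 0.0938
finger_force: 0.0
```

Call:
carry_out:
  increments:
    - [0, [0, 0, 0], -8.5]
    - [0, [0, 0, 0], -8.5]
    - [0, [0, 0, 0], -8.5]
    - [0, [0, 0, 0], -8.5]
    - [0, [0, 0, 0], -8.5]
    - [0, [0, 0, 0], -8.5]
    - [0, [0, 0, 0], -8.5]
    - [0, [0, 0, 0], -8.5]

```text
time: 2.5
tool_pos: [0.4838, -0.2294, 0.2188]
ee_rot: [3.141, -0.001, 2.754]
wrist_force: [-0.6, 0.5, -0.5]
width: 0.0943
finger_force: 0.0
```

```bash
cat >> h.py <<'E'
def delta(target,yaw_deg):
    o=robot.get_obs();p=np.array(o['tool_pos']);y=o['ee_rot'][2];d=np.array(target)-p
    X=np.array([np.cos(y),np.sin(y)]);Y=np.array([np.sin(y),-np.cos(y)])
    print('t',round(o['time'],2),'pos',(p*1000).round(1),'rpy',np.degrees(o['ee_rot']).round(2),'F',np.round(o['wrist_force'],2),'M',np.round(o['wrist_torque'],2),'w',round(o['width'],4),'ff',o['finger_force'],'j6',round(o['joint_positions'][5],2))
    print('dxyz',(1000*np.array([X@d[:2],Y@d[:2],-d[2]])).round(1),'twist',round(-((yaw_deg-np.degrees(y)+180)%360-180),2))
E
python3 -c "
from h import *
delta([.558,-.151,.15],160.8)"
```

```text
t 2.5 pos [ 483.8 -229.4  218.8] rpy [ 1.7999e+02 -7.0000e-02  1.5777e+02] F [-0.65  0.5  -0.48] M [ 0.05 -0.1   0.01] w 0.0943 ff 0.0 j6 -1.73
dxyz [-39.  100.7  68.8] twist -3.03
```

Call:
carry_out:
  increments:
    - [0, [-13, 33.5, 0], 0]
    - [0, [-13, 33.5, 0], 0]
    - [0, [-13, 33.5, 0], 0]
    - [0, [0, 0, 40], -3]
    - [0, [0, 0, 29], 0]
    - [0, [0, 0, 0], 0]

```text
time: 3.1
tool_pos: [0.5556, -0.1502, 0.1443]
ee_rot: [3.141, -0.012, 2.8]
wrist_force: [-0.9, -0.2, -0.3]
width: 0.0941
finger_force: 0.0
```

```bash
python3 -c "
from h import *
delta([.558,-.151,.045],160.8)
a=robot.snapshot('top');s=robot.snapshot('scene')
A=cv2.resize(a[190:290,335:435],(400,400),interpolation=cv2.INTER_CUBIC)
B=cv2.resize(s[225:325,225:325],(400,400),interpolation=cv2.INTER_CUBIC)
cv2.imwrite('pics/c3.png',np.hstack([A,B]))
"
```

```text
t 3.1 pos [ 555.6 -150.2  144.3] rpy [179.99  -0.68 160.46] F [-0.88 -0.17 -0.34] M [ 0.04 -0.17  0.04] w 0.0941 ff 0.0 j6 -1.59
dxyz [-2.6  0.  99.3] twist -0.34
```

View pics/c3.png

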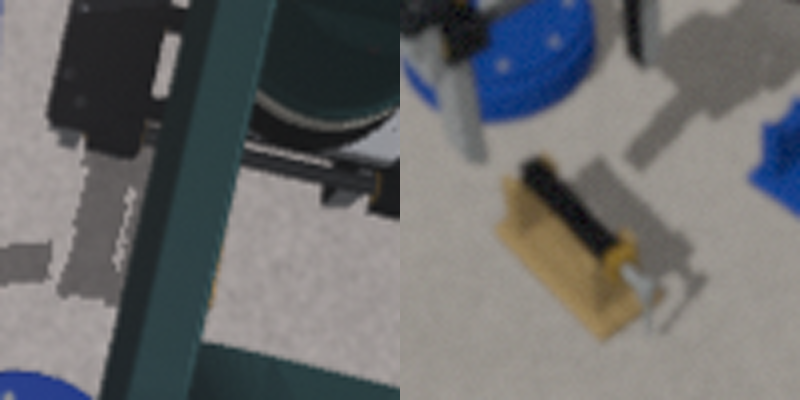

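The top view is blocked by the arm. The scene view shows the handle with its orange ferrule, free between the fingers. I'll descend and grip.

Call:
carry_out:
  increments:
    - [0, [-2, 0, 25], 0]
    - [0, [0, 0, 25], 0]
    - [0, [0, 0, 25], 0]
    - [0, [0, 0, 15], 0]
    - [0, [0, 0, 0], 0]
    - [0, [0, 0, 0], 0]

```text
time: 3.8
tool_pos: [0.5615, -0.153, 0.0622]
ee_rot: [-3.141, 0.003, 2.799]
wrist_force: [1.3, 1.1, 0.1]
width: 0.0942
finger_force: 0.0
```

```bash
python3 -c "
from h import *
delta([.558,-.151,.045],160.8)"
```

```text
t 3.8 pos [ 561.5 -153.    62.2] rpy [-1.7999e+02  1.5000e-01  1.6040e+02] F [1.29 1.07 0.05] M [ 0.03 -0.15  0.07] w 0.0942 ff 0.0 j6 -1.59
dxyz [ 4.   0.7 17.2] twist -0.4
```

Call:
carry_out:
  increments:
    - [0, [2, 0.7, 10], 0]
    - [0, [1, 0, 7], -0.4]
    - [0, [0, 0, 0], 0]
    - [120, [0, 0, 0], 0]
    - [220, [0, 0, 0], 0]
    - [255, [0, 0, 0], 0]
    - [255, [0, 0, 0], 0]
    - [255, [0, 0, 0], 0]

```text
time: 4.6
tool_pos: [0.5581, -0.1509, 0.0436]
ee_rot: [-3.142, 0.0, 2.807]
wrist_force: [0.5, -0.3, -0.1]
width: 0.0569
finger_force: 0.0
```

Call:
carry_out:
  increments:
    - [255, [0, 0, 0], 0]
    - [255, [0, 0, 0], 0]
    - [255, [0, 0, 0], 0]
    - [255, [0, 0, 0], 0]

```text
time: 5.0
tool_pos: [0.558, -0.1508, 0.0434]
ee_rot: [-3.141, -0.0, 2.807]
wrist_force: [-0.0, 1.0, -0.1]
width: 0.0253
finger_force: 0.0
```

```bash
python3 -c "
from h import *
delta([.558,-.151,.045],160.8)"
```

```text
t 5.0 pos [ 558.  -150.8   43.4] rpy [-179.99   -0.    160.82] F [-0.05  0.99 -0.07] M [ 0.01 -0.16  0.02] w 0.0253 ff 0.0 j6 -1.6
dxyz [-0.1 -0.2 -1.6] twist 0.02
```

Call:
carry_out:
  increments:
    - [255, [0, 0, 0], 0]
    - [255, [0, 0, 0], 0]
    - [255, [0, 0, 0], 0]
    - [255, [0, 0, 0], 0]
    - [255, [0, 0, 0], 0]
    - [255, [0, 0, 0], 0]

```text
time: 5.6
tool_pos: [0.558, -0.1508, 0.0435]
ee_rot: [-3.141, 0.0, 2.807]
wrist_force: [-0.1, -0.0, -0.6]
width: 0.0137
finger_force: 30.0
```

Call:
carry_out:
  increments:
    - [255, [0, 0, -8], 0]
    - [255, [0, 0, -15], 0]
    - [255, [0, 0, -25], 0]
    - [255, [0, 0, -35], 0]
    - [255, [0, 0, -30], 0]
    - [255, [0, 0, 0], 0]
    - [255, [0, 0, 0], 0]

```text
time: 6.3
tool_pos: [0.5585, -0.151, 0.1581]
ee_rot: [-3.141, 0.003, 2.807]
wrist_force: [0.2, -0.0, -1.9]
width: 0.014
finger_force: 30.0
```

```bash
python3 -c "
from h import *
delta([.618,.171,.145],40)"
```

```text
t 6.3 pos [ 558.5 -151.   158.1] rpy [-1.7999e+02  1.7000e-01  1.6082e+02] F [ 0.19 -0.01 -1.92] M [ 0.06 -0.11 -0.04] w 0.014 ff 29.98893678188324 j6 -1.6
dxyz [ 49.7 323.6  13.1] twist 120.82
```

Call:
carry_out:
  increments:
    - [255, [4, 42, 0], 0]
    - [255, [4, 42, 0], 0]
    - [255, [4, 42, 0], 0]
    - [255, [4, 42, 0], 0]
    - [255, [4, 42, 0], 0]
    - [255, [4, 42, 0], 0]
    - [255, [4, 42, 0], 0]
    - [255, [4, 42, 0], 0]

```text
time: 7.1
tool_pos: [0.6372, 0.1786, 0.1538]
ee_rot: [-3.139, -0.004, 2.807]
wrist_force: [1.1, -0.4, -1.3]
width: 0.0138
finger_force: 30.0
```

Call:
carry_out:
  increments:
    - [255, [0, 0, 0], 8.5]
    - [255, [0, 0, 0], 8.5]
    - [255, [0, 0, 0], 8.5]
    - [255, [0, 0, 0], 8.5]
    - [255, [0, 0, 0], 8.5]
    - [255, [0, 0, 0], 8.5]
    - [255, [0, 0, 0], 8.5]
    - [255, [0, 0, 0], 8.5]

```text
time: 7.9
tool_pos: [0.6369, 0.1769, 0.1536]
ee_rot: [-3.137, 0.001, 1.614]
wrist_force: [-0.7, -0.0, -1.0]
width: 0.0134
finger_force: 30.0
```

Call:
carry_out:
  increments:
    - [255, [0, 0, 0], 8.5]
    - [255, [0, 0, 0], 8.5]
    - [255, [0, 0, 0], 8.5]
    - [255, [0, 0, 0], 8.5]
    - [255, [0, 0, 0], 8.5]
    - [255, [0, 0, 0], 8.5]
    - [255, [0, 0, 0], 2.3]
    - [255, [0, 0, 0], 0]

```text
time: 8.7
tool_pos: [0.637, 0.1768, 0.1539]
ee_rot: [-3.14, 0.004, 0.69]
wrist_force: [0.2, -0.3, -0.5]
width: 0.0141
finger_force: 30.0
```

```bash
python3 -c "
from h import *
delta([.6364,.1834,.12],39.5)"
```

```text
t 8.7 pos [637.  176.8 153.9] rpy [-179.88    0.22   39.53] F [ 0.22 -0.3  -0.46] M [-0.03 -0.03  0.05] w 0.0141 ff 29.989355206489563 j6 1.07
dxyz [ 3.7 -5.5 33.9] twist 0.03
```

Call:
carry_out:
  increments:
    - [255, [3.7, -5.5, 15], 0]
    - [255, [0, 0, 20], 0]
    - [255, [0, 0, 20], 0]
    - [255, [0, 0, 14], 0]
    - [255, [0, 0, 0], 0]
    - [255, [0, 0, 0], 0]

```text
time: 9.3
tool_pos: [0.6372, 0.1838, 0.0868]
ee_rot: [-3.141, 0.001, 0.69]
wrist_force: [-0.5, 1.5, -0.8]
width: 0.0137
finger_force: 30.0
```

```bash
python3 -c "
from h import *
delta([.6364,.1834,.075],39.5)
a=robot.snapshot('top');s=robot.snapshot('scene')
A=cv2.resize(a[205:285,205:285],(400,400),interpolation=cv2.INTER_CUBIC)
B=cv2.resize(s[165:245,295:375],(400,400),interpolation=cv2.INTER_CUBIC)
cv2.imwrite('pics/c4.png',np.hstack([A,B]))
"
```

```text
t 9.3 pos [637.2 183.8  86.8] rpy [-1.7997e+02  6.0000e-02  3.9540e+01] F [-0.48  1.47 -0.76] M [-0.   -0.02 -0.01] w 0.0137 ff 29.989016354084015 j6 1.08
dxyz [-0.9 -0.3 11.8] twist 0.04
```

View pics/c4.png

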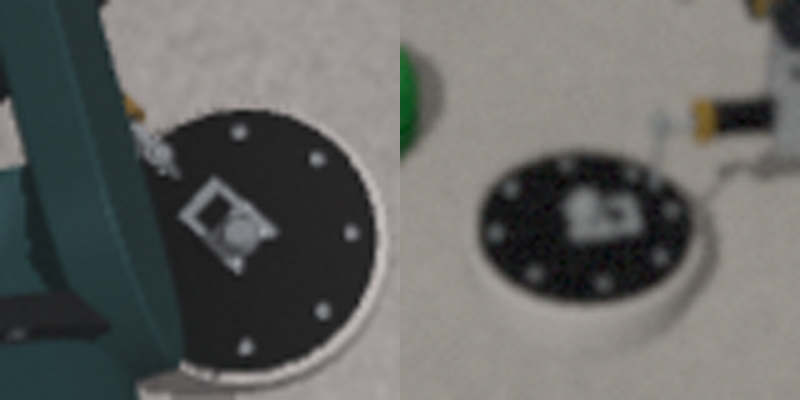

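The top crop shows the eye at about (236.4,235.4) and the pin's end at about (240.4,240.4). In the scene view the eye is at about (347,190) and the tip at about (346.4,201). I'll compare these with the expected pin position.

```bash
python3 -c "
from h import *
def tri(a,b):
    r=[]
    for n,p in(('top',a),('scene',b)):
        p0=ray(n,*p,0);p1=ray(n,*p,.1);r.append((p0,(p1-p0)/np.linalg.norm(p1-p0)))
    A=sum(np.eye(3)-np.outer(d,d) for o,d in r);B=sum((np.eye(3)-np.outer(d,d))@o for o,d in r)
    return np.linalg.solve(A,B)
print('eye',tri((236.4,235.4),(347,190)),'tip',tri((240.4,240.4),(346.4,201)))
print('head',tri((205+238/5,205+231/5),(295+178/5,165+200/5)))
P=[.5894,.1443]
for z in(.094,.06,.055,.05):print(z,proj('top',[*P,z]),proj('scene',[*P,z]))
for c in((205+217/5,205+208/5),):print('hole',ray('top',*c,.036), 'box')
print(proj('top',[.5722,.1291,.037]))
"
```

```text
eye [0.58742346 0.14313645 0.09457588] tip [0.58593597 0.14251368 0.05816492]
head [0.55909369 0.11813566 0.0525794 ]
0.094 [np.float64(235.3166895028636), np.float64(234.07435527077484)] [np.float64(347.43522598431053), np.float64(190.33439570186445)]
0.06 [np.float64(238.10999147208213), np.float64(237.50134261929097)] [np.float64(346.74618739694483), np.float64(200.8644255569185)]
0.055 [np.float64(238.50397258580358), np.float64(237.9847018504648)] [np.float64(346.64738228106756), np.float64(202.37438572329626)]
0.05 [np.float64(238.89384406133027), np.float64(238.4630191354918)] [np.float64(346.5492062366395), np.float64(203.87473228999684)]
hole [0.57312051 0.12814759 0.036     ] box
[np.float64(247.9103477330161), np.float64(247.00189386900163)]
```

Call:
carry_out:
  increments:
    - [255, [0, 0, 8], 0]
    - [255, [0, 0, 6], 0]
    - [255, [0, 0, 0], 0]
    - [255, [0, 0, 0], 0]
    - [255, [0, 0, 1], 0]
    - [255, [0, 0, 0], 0]

```text
time: 10.0
tool_pos: [0.6376, 0.1837, 0.0726]
ee_rot: [3.141, -0.0, 0.69]
wrist_force: [-1.3, -1.4, 0.1]
width: 0.014
finger_force: 30.0
```

```bash
python3 -c "
from h import *
delta([.6364,.1834,.065],39.5)"
```

```text
t 10.0 pos [637.6 183.7  72.6] rpy [ 1.7999e+02 -1.0000e-02  3.9520e+01] F [-1.3  -1.41  0.11] M [-0.04 -0.06  0.01] w 0.014 ff 29.98899668455124 j6 1.08
dxyz [-1.1 -0.6  7.6] twist 0.02
```

Call:
carry_out:
  increments:
    - [255, [0, 0, 1], 0]
    - [255, [0, 0, 0], 0]

```text
time: 10.2
tool_pos: [0.6375, 0.1836, 0.0714]
ee_rot: [3.142, 0.0, 0.69]
wrist_force: [-0.1, 0.2, -0.1]
width: 0.0139
finger_force: 30.0
```

Call:
carry_out:
  increments:
    - [255, [0, 0, 1], 0]
    - [255, [0, 0, 0], 0]

```text
time: 10.4
tool_pos: [0.6377, 0.1837, 0.0706]
ee_rot: [3.141, -0.0, 0.69]
wrist_force: [0.4, -0.2, 0.7]
width: 0.0133
finger_force: 30.0
```

Call:
carry_out:
  increments:
    - [255, [0, 0, 1], 0]
    - [255, [0, 0, 0], 0]

```text
time: 10.6
tool_pos: [0.6378, 0.1837, 0.0701]
ee_rot: [3.141, -0.001, 0.69]
wrist_force: [-0.4, -0.5, 1.4]
width: 0.0138
finger_force: 30.0
```

Call:
carry_out:
  increments:
    - [255, [0, 0, 1], 0]
    - [255, [0, 0, 0], 0]

```text
time: 10.8
tool_pos: [0.638, 0.1839, 0.0694]
ee_rot: [3.141, -0.002, 0.69]
wrist_force: [0.4, 0.9, 4.0]
width: 0.0137
finger_force: 30.0
```

Call:
carry_out:
  increments:
    - [255, [0, 0, 0.7], 0]
    - [255, [0, 0, 0], 0]

```text
time: 11.0
tool_pos: [0.6382, 0.1841, 0.0686]
ee_rot: [3.141, -0.002, 0.69]
wrist_force: [1.1, 2.0, 4.7]
width: 0.0139
finger_force: 30.0
```

```bash
python3 -c "
from h import *
delta([.6364,.1834,.065],39.5)"
```

```text
t 11.0 pos [638.2 184.1  68.6] rpy [ 1.7996e+02 -1.3000e-01  3.9520e+01] F [1.09 2.04 4.7 ] M [ 0.16 -0.03 -0.07] w 0.0139 ff 30.000447928905487 j6 1.08
dxyz [-1.8 -0.7  3.6] twist 0.02
```

Contact starts at a TCP z of about 0.0705, so the pin is about 41 mm long. I'll lift 7 mm and move over the hole.

Call:
carry_out:
  increments:
    - [255, [0, 0, -7], 0]
    - [255, [-10, 1.2, 0], 0]
    - [255, [-10, 1.2, 0], 0]
    - [255, [0, 0, 0], 0]
    - [255, [0, 0, 0], 0]

```text
time: 11.5
tool_pos: [0.623, 0.1685, 0.0742]
ee_rot: [-3.141, 0.001, 0.689]
wrist_force: [-1.0, 0.3, -0.4]
width: 0.0138
finger_force: 30.0
```

```bash
python3 -c "
from h import *
delta([.6364,.1834,.065],39.5)
a=robot.snapshot('top');s=robot.snapshot('scene')
A=cv2.resize(a[225:275,220:270],(400,400),interpolation=cv2.INTER_CUBIC)
B=cv2.resize(s[180:230,310:360],(400,400),interpolation=cv2.INTER_CUBIC)
cv2.imwrite('pics/c5.png',np.hstack([A,B]))
"
```

```text
t 11.5 pos [623.  168.5  74.2] rpy [-1.7997e+02  6.0000e-02  3.9480e+01] F [-0.97  0.33 -0.39] M [-0.02 -0.01 -0.01] w 0.0138 ff 29.99891549348831 j6 1.06
dxyz [19.9 -3.   9.2] twist -0.02
```

View pics/c5.png

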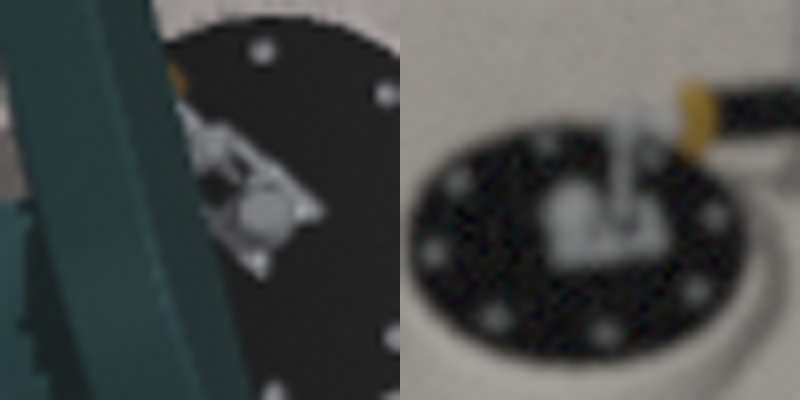

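```bash
python3 -c "
from h import *
u=np.array([.7716,.6361]);T=np.array([.623,.1685])
for off in(62,64.5):
  P=T-off/1000*u
  print(off,P,[np.round(proj(n,[*P,z]),1).tolist() for n in('top','scene') for z in(.081,.041)])
H=[.573,.1284]
print([np.round(proj(n,[*H,.038]),1).tolist() for n in('top','scene')])
print(ray('top',249.4,247.5,.041),ray('scene',337.8,207.3,.041),ray('top',246.2,243.1,.083),ray('scene',310+228/8,180+120/8,.083))
"
```

```text
62 [0.5751608 0.1290618] [[244.7, 241.6], [247.5, 245.2], [339.0, 196.0], [338.5, 208.1]]
64.5 [0.5732318  0.12747155] [[245.6, 242.5], [248.4, 246.1], [338.0, 196.1], [337.5, 208.2]]
[[248.1, 246.5], [337.5, 208.8]]
[0.57004452 0.12565518 0.041     ] [0.57233027 0.13080996 0.041     ] [0.57141666 0.1261151  0.083     ] [0.5733637  0.12944019 0.083     ]
```

Both views put the pin over the hole, with the tip at about (249,247) in the top view and (338,207) in the scene view. I'll lower it gently.

Call:
carry_out:
  increments:
    - [255, [1, 0, 1], 0]
    - [255, [0, 0, 1], 0]
    - [255, [0, 0, 0], 0]

```text
time: 11.9
tool_pos: [0.6243, 0.1698, 0.0724]
ee_rot: [-3.141, 0.0, 0.69]
wrist_force: [0.2, 0.7, -1.2]
width: 0.0137
finger_force: 30.0
```

Call:
carry_out:
  increments:
    - [255, [0, 0, 1], 0]
    - [255, [0, 0, 0], 0]

```text
time: 12.1
tool_pos: [0.6243, 0.1697, 0.0715]
ee_rot: [-3.142, 0.0, 0.69]
wrist_force: [0.3, 0.5, -1.1]
width: 0.0139
finger_force: 30.0
```

Call:
carry_out:
  increments:
    - [255, [0, 0, 1], 0]
    - [255, [0, 0, 0], 0]

```text
time: 12.3
tool_pos: [0.6243, 0.1697, 0.0706]
ee_rot: [-3.142, 0.0, 0.69]
wrist_force: [0.2, 0.2, -1.0]
width: 0.0137
finger_force: 30.0
```

Call:
carry_out:
  increments:
    - [255, [0, 0, 0.7], 0]
    - [255, [0, 0, 0], 0]

```text
time: 12.5
tool_pos: [0.6243, 0.1697, 0.07]
ee_rot: [3.142, 0.0, 0.69]
wrist_force: [0.4, -0.4, -0.6]
width: 0.0139
finger_force: 30.0
```

```bash
python3 -c "
from h import *
delta([.6364,.1834,.065],39.5)"
```

```text
t 12.5 pos [624.3 169.7  70. ] rpy [1.800e+02 1.000e-02 3.952e+01] F [ 0.45 -0.42 -0.57] M [-0.01  0.   -0.01] w 0.0139 ff 29.99894231557846 j6 1.06
dxyz [18.  -2.9  5. ] twist 0.02
```

Call:
carry_out:
  increments:
    - [255, [0, 0, 0.5], 0]
    - [255, [0, 0, 0], 0]

```text
time: 12.7
tool_pos: [0.6244, 0.1697, 0.0697]
ee_rot: [3.141, -0.0, 0.69]
wrist_force: [1.3, 0.5, -0.6]
width: 0.0139
finger_force: 30.0
```

Call:
carry_out:
  increments:
    - [255, [2, 0, 0], 0]
    - [255, [1, 0, 0], 0]
    - [255, [0, 0, 0], 0]

```text
time: 13.0
tool_pos: [0.6269, 0.1718, 0.0696]
ee_rot: [3.141, -0.0, 0.69]
wrist_force: [0.8, 0.7, 0.2]
width: 0.0139
finger_force: 30.0
```

Call:
carry_out:
  increments:
    - [255, [1, 0, 0], 0]
    - [255, [1, 0, 0], 0]
    - [255, [0, 0, 0], 0]

```text
time: 13.3
tool_pos: [0.6281, 0.1727, 0.0694]
ee_rot: [-3.142, 0.001, 0.69]
wrist_force: [-0.7, -1.0, -0.0]
width: 0.0138
finger_force: 30.0
```

```bash
python3 -c "
from h import *
delta([.6364,.1834,.065],39.5)"
```

```text
t 13.3 pos [628.1 172.7  69.4] rpy [-1.800e+02  5.000e-02  3.952e+01] F [-0.71 -0.96 -0.  ] M [-0.2   0.13  0.01] w 0.0138 ff 29.99901294708252 j6 1.06
dxyz [13.2 -2.9  4.4] twist 0.02
```

Call:
carry_out:
  increments:
    - [255, [1, 0, 0], 0]
    - [255, [0, 0, 0], 0]

```text
time: 13.5
tool_pos: [0.6284, 0.1731, 0.0692]
ee_rot: [-3.141, 0.002, 0.69]
wrist_force: [-2.5, -2.2, 0.6]
width: 0.0139
finger_force: 30.0
```

Call:
carry_out:
  increments:
    - [255, [1, 0, 0], 0]
    - [255, [0, 0, 0], 0]

```text
time: 13.7
tool_pos: [0.6289, 0.1736, 0.069]
ee_rot: [-3.141, 0.003, 0.69]
wrist_force: [-3.3, -2.8, -0.6]
width: 0.0138
finger_force: 30.0
```

Call:
carry_out:
  increments:
    - [255, [1, 0, 0], 0]
    - [255, [0, 0, 0], 0]

```text
time: 13.9
tool_pos: [0.6293, 0.174, 0.0688]
ee_rot: [-3.141, 0.004, 0.69]
wrist_force: [-4.2, -3.6, 0.2]
width: 0.0135
finger_force: 30.0
```

```bash
python3 -c "
from h import *
delta([.6364,.1834,.065],39.5)"
```

```text
t 13.9 pos [629.3 174.   68.8] rpy [-179.95    0.22   39.51] F [-4.16 -3.63  0.16] M [-0.81  1.02 -0.01] w 0.0135 ff 29.998948574066162 j6 1.06
dxyz [11.4 -2.7  3.8] twist 0.01
```

Call:
carry_out:
  increments:
    - [255, [1, 0, 0], 0]
    - [255, [1, 0, 0], 0]
    - [255, [0, 0, 0], 0]

```text
time: 14.2
tool_pos: [0.63, 0.1749, 0.0682]
ee_rot: [-3.14, 0.006, 0.689]
wrist_force: [-6.4, -4.1, -0.7]
width: 0.0138
finger_force: 30.0
```

Call:
carry_out:
  increments:
    - [255, [1, 0, 0], 0]
    - [255, [1, 0, 0], 0]
    - [255, [0, 0, 0], 0]

```text
time: 14.5
tool_pos: [0.6308, 0.1758, 0.0676]
ee_rot: [-3.139, 0.008, 0.689]
wrist_force: [-7.2, -4.1, -0.8]
width: 0.0134
finger_force: 30.0
```

```bash
python3 -c "
from h import *
delta([.6364,.1834,.065],39.5)"
```

```text
t 14.5 pos [630.8 175.8  67.6] rpy [-179.87    0.47   39.49] F [-7.2  -4.13 -0.81] M [-1.05  1.4  -0.02] w 0.0134 ff 29.9998140335083 j6 1.07
dxyz [ 9.1 -2.4  2.6] twist -0.01
```

Call:
carry_out:
  increments:
    - [255, [1, 0, 0], 0]
    - [255, [1, 0, 0], 0]
    - [255, [0, 0, 0], 0]

```text
time: 14.8
tool_pos: [0.6321, 0.1769, 0.0673]
ee_rot: [-3.139, 0.009, 0.689]
wrist_force: [-7.1, -4.9, -1.9]
width: 0.0135
finger_force: 30.0
```

Call:
carry_out:
  increments:
    - [255, [1, 0, 0], 0]
    - [255, [1, 0, 0], 0]
    - [255, [0, 0, 0], 0]

```text
time: 15.1
tool_pos: [0.6354, 0.1793, 0.0679]
ee_rot: [-3.14, 0.004, 0.689]
wrist_force: [-0.3, -0.4, -2.0]
width: 0.0139
finger_force: 30.0
```

```bash
python3 -c "
from h import *
delta([.6364,.1834,.065],39.5)"
```

```text
t 15.1 pos [635.4 179.3  67.9] rpy [-179.91    0.21   39.5 ] F [-0.31 -0.36 -1.95] M [-0.01 -0.05 -0.06] w 0.0139 ff 29.99906301498413 j6 1.07
dxyz [ 3.4 -2.5  2.9] twist -0.0
```

```bash
python3 -c "
from h import *
a=robot.snapshot('top');s=robot.snapshot('scene')
delta([.6364,.1834,.065],39.5)
A=cv2.resize(a[225:275,220:270],(400,400),interpolation=cv2.INTER_CUBIC)
B=cv2.resize(s[180:230,310:360],(400,400),interpolation=cv2.INTER_CUBIC)
cv2.imwrite('pics/c6.png',np.hstack([A,B]))
"
```

```text
t 15.2 pos [637.6 180.5  69.5] rpy [ 1.7999e+02 -1.5000e-01  3.9520e+01] F [ 0.01  0.46 -0.84] M [0.03 0.07 0.  ] w 0.0137 ff 29.999236464500427 j6 1.07
dxyz [ 0.9 -3.   4.5] twist 0.02
```

View pics/c6.png

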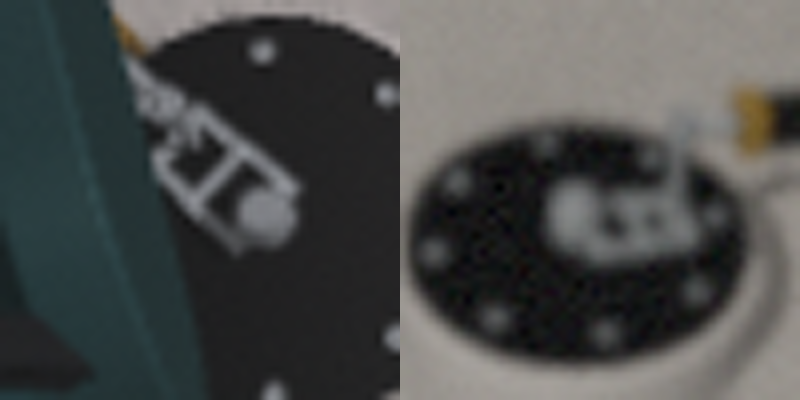

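The clip has snapped off, with its jaws now beside the head and the pin still in the loop (about (243,241) in the top view). I'll pull on gently.

Call:
carry_out:
  increments:
    - [255, [2, 0, 0], 0]
    - [255, [2, 0, 0], 0]
    - [255, [2, 0, 0], 0]
    - [255, [2, 0, 0], 0]
    - [255, [2, 0, 0], 0]
    - [255, [0, 0, 0], 0]
    - [255, [0, 0, 0], 0]

```text
time: 15.9
tool_pos: [0.6447, 0.1864, 0.0698]
ee_rot: [3.141, -0.001, 0.69]
wrist_force: [-0.3, 0.9, 0.1]
width: 0.0137
finger_force: 30.0
```

```bash
python3 -c "
from h import *
a=robot.snapshot('top');s=robot.snapshot('scene')
delta([.6364,.1834,.065],39.5)
A=cv2.resize(a[225:275,220:270],(400,400),interpolation=cv2.INTER_CUBIC)
B=cv2.resize(s[180:230,310:360],(400,400),interpolation=cv2.INTER_CUBIC)
cv2.imwrite('pics/c7.png',np.hstack([A,B]))
"
```

```text
t 16.0 pos [644.6 186.3  69.7] rpy [ 1.7998e+02 -3.0000e-02  3.9520e+01] F [ 0.81  0.15 -0.1 ] M [-0.09  0.08  0.03] w 0.0138 ff 29.99949038028717 j6 1.08
dxyz [-8.2 -3.   4.7] twist 0.02
```

View pics/c7.png

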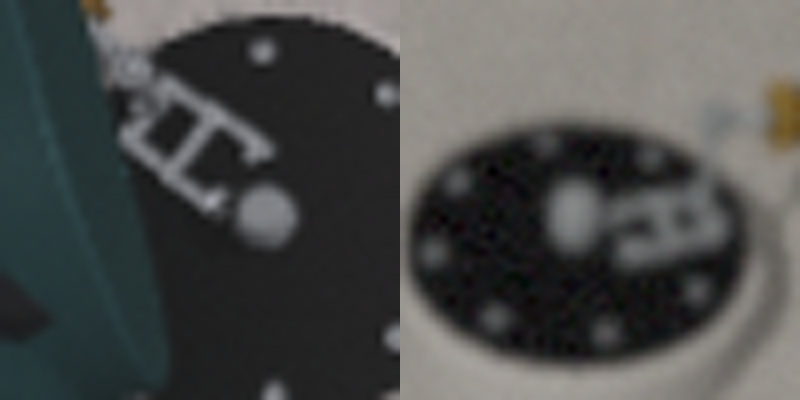

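The clip is about 19 mm off the axis, with its jaw tips clear of the head. I'll back the pin off the bow and lift, then return to the rest.

Call:
carry_out:
  increments:
    - [255, [-2, 0, 0], 0]
    - [255, [0, 0, -2], 0]
    - [255, [0, 0, -5], 0]
    - [255, [0, 0, -10], 0]
    - [255, [0, 0, -20], 0]
    - [255, [0, 0, -25], 0]
    - [255, [0, 0, -26], 0]
    - [255, [0, 0, 0], 0]

```text
time: 16.8
tool_pos: [0.6456, 0.1856, 0.1641]
ee_rot: [3.136, -0.01, 0.69]
wrist_force: [0.0, 0.3, 0.7]
width: 0.0139
finger_force: 30.0
```

Call:
carry_out:
  increments:
    - [255, [0, 0, 0], -8.5]
    - [255, [0, 0, 0], -8.5]
    - [255, [0, 0, 0], -8.5]
    - [255, [0, 0, 0], -8.5]
    - [255, [0, 0, 0], -8.5]
    - [255, [0, 0, 0], -8.5]
    - [255, [0, 0, 0], -8.5]
    - [255, [0, 0, 0], -8.5]

```text
time: 17.6
tool_pos: [0.6424, 0.1849, 0.1562]
ee_rot: [-3.14, -0.0, 1.883]
wrist_force: [-0.6, 0.0, -0.7]
width: 0.0135
finger_force: 30.0
```

Call:
carry_out:
  increments:
    - [255, [0, 0, 0], -8.5]
    - [255, [0, 0, 0], -8.5]
    - [255, [0, 0, 0], -8.5]
    - [255, [0, 0, 0], -8.5]
    - [255, [0, 0, 0], -8.5]
    - [255, [0, 0, 0], -8.5]
    - [255, [0, 0, 0], -2.3]
    - [255, [0, 0, 0], 0]

```text
time: 18.4
tool_pos: [0.6425, 0.1849, 0.1563]
ee_rot: [-3.141, -0.001, 2.807]
wrist_force: [0.8, -0.1, -1.2]
width: 0.0139
finger_force: 30.0
```

```bash
python3 -c "
from h import *
delta([.558,-.1508,.14],160.8)"
```

```text
t 18.4 pos [642.5 184.9 156.3] rpy [-1.7995e+02 -8.0000e-02  1.6081e+02] F [ 0.82 -0.15 -1.21] M [ 0.05 -0.12  0.02] w 0.0139 ff 29.998911023139954 j6 -1.04
dxyz [ -30.6 -344.8   16.3] twist 0.01
```

Call:
carry_out:
  increments:
    - [255, [-4, -46, 0], 0]
    - [255, [-4, -46, 0], 0]
    - [255, [-4, -46, 0], 0]
    - [255, [-4, -46, 0], 0]
    - [255, [-4, -46, 0], 0]
    - [255, [-4, -46, 0], 0]
    - [255, [-4, -46, 0], 0]
    - [255, [0, 0, 0], 0]

```text
time: 19.2
tool_pos: [0.5618, -0.1337, 0.157]
ee_rot: [-3.139, -0.0, 2.798]
wrist_force: [-0.0, 1.0, 0.4]
width: 0.0136
finger_force: 30.0
```

Call:
carry_out:
  increments:
    - [255, [0, 0, 0], 0]
    - [255, [0, 0, 0], 0]

```text
time: 19.4
tool_pos: [0.5636, -0.1274, 0.1572]
ee_rot: [3.141, -0.0, 2.807]
wrist_force: [0.2, 0.2, -1.3]
width: 0.0138
finger_force: 30.0
```

```bash
python3 -c "
from h import *
s=robot.snapshot('scene');a=robot.snapshot('top')
delta([.558,-.1508,.09],160.8)
A=cv2.resize(a[215:275,215:275],(400,400),interpolation=cv2.INTER_CUBIC)
B=cv2.resize(s[220:320,225:325],(400,400),interpolation=cv2.INTER_CUBIC)
cv2.imwrite('pics/c8.png',np.hstack([A,B]))
"
```

```text
t 19.5 pos [ 563.9 -126.9  157.4] rpy [ 1.7998e+02 -1.0000e-02  1.6092e+02] F [ 0.29  1.26 -0.55] M [ 0.02 -0.16  0.  ] w 0.0137 ff 29.999219477176666 j6 -1.56
dxyz [ -2.3 -24.5  67.4] twist 0.12
```

View pics/c8.png

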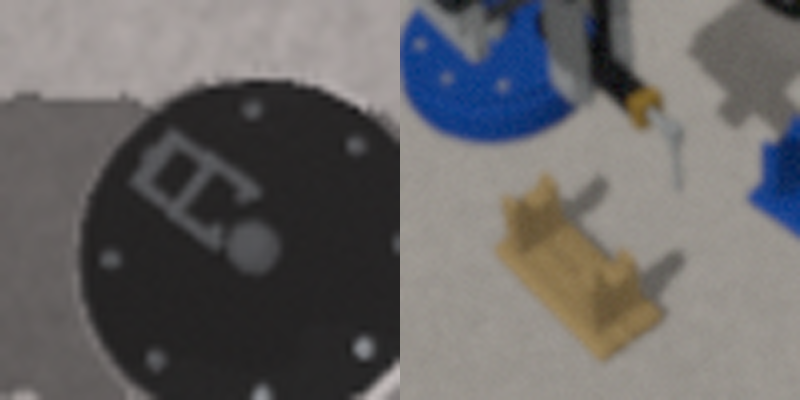

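The clip lies flat on the disc, clear of the head. The pick hangs almost level, and the rest is free. I'll line up and lower it.

Call:
carry_out:
  increments:
    - [255, [-2.3, -24.5, 0], 0]
    - [255, [0, 0, 20], 0]
    - [255, [0, 0, 25], 0]
    - [255, [0, 0, 22], 0]
    - [255, [0, 0, 10], 0]
    - [255, [0, 0, 0], 0]
    - [255, [0, 0, 0], 0]
    - [255, [0, 0, 0], 0]

```text
time: 20.3
tool_pos: [0.5589, -0.1523, 0.0823]
ee_rot: [-3.141, 0.003, 2.807]
wrist_force: [-0.2, 0.1, -0.2]
width: 0.0137
finger_force: 30.0
```

```bash
python3 -c "
from h import *
delta([.558,-.1508,.0445],160.8)"
```

```text
t 20.3 pos [ 558.9 -152.3   82.3] rpy [-179.99    0.18  160.85] F [-0.22  0.06 -0.25] M [ 0.07 -0.16 -0.01] w 0.0137 ff 29.99919980764389 j6 -1.6
dxyz [ 1.3  1.1 37.8] twist 0.05
```

Call:
carry_out:
  increments:
    - [255, [0.5, 1.1, 10], 0]
    - [255, [0, 0, 10], 0]
    - [255, [0, 0, 6], 0]
    - [255, [0, 0, 0], 0]
    - [255, [0, 0, 3], 0]
    - [255, [0, 0, 3], 0]
    - [255, [0, 0, 0], 0]
    - [255, [0, 0, 0], 0]

```text
time: 21.1
tool_pos: [0.5576, -0.1511, 0.0487]
ee_rot: [-3.141, 0.0, 2.807]
wrist_force: [0.9, -0.4, -0.9]
width: 0.0134
finger_force: 30.0
```

```bash
python3 -c "
from h import *
delta([.558,-.1508,.0440],160.8)"
```

```text
t 21.1 pos [ 557.6 -151.1   48.7] rpy [-1.7999e+02  1.0000e-02  1.6081e+02] F [ 0.88 -0.41 -0.87] M [-0.   -0.09 -0.03] w 0.0134 ff 29.99928206205368 j6 -1.6
dxyz [-0.3  0.4  4.7] twist 0.01
```

Call:
carry_out:
  increments:
    - [255, [0, 0.4, 1.5], 0]
    - [255, [0, 0, 1.5], 0]
    - [255, [0, 0, 0], 0]

```text
time: 21.4
tool_pos: [0.5576, -0.1506, 0.0454]
ee_rot: [-3.142, -0.0, 2.807]
wrist_force: [0.2, -0.4, -1.1]
width: 0.014
finger_force: 30.0
```

Call:
carry_out:
  increments:
    - [255, [0, 0, 1], 0]
    - [255, [0, 0, 0.5], 0]
    - [255, [0, 0, 0], 0]

```text
time: 21.7
tool_pos: [0.5578, -0.1507, 0.0449]
ee_rot: [-3.141, 0.0, 2.807]
wrist_force: [-1.8, 0.9, 4.1]
width: 0.0135
finger_force: 30.0
```

```bash
python3 -c "
from h import *
delta([.558,-.1508,.0440],160.8)"
```

```text
t 21.7 pos [ 557.8 -150.7   44.9] rpy [-1.7999e+02  2.0000e-02  1.6082e+02] F [-1.8   0.86  4.15] M [0.26 0.35 0.  ] w 0.0135 ff 30.00021368265152 j6 -1.6
dxyz [-0.2 -0.   0.9] twist 0.02
```

It is seated against the posts, so I'll release.

Call:
carry_out:
  increments:
    - [235, [0, 0, 0], 0]
    - [200, [0, 0, 0], 0]
    - [150, [0, 0, 0], 0]
    - [60, [0, 0, 0], 0]
    - [0, [0, 0, 0], 0]
    - [0, [0, 0, 0], 0]
    - [0, [0, 0, 0], 0]
    - [0, [0, 0, 0], 0]

```text
time: 22.5
tool_pos: [0.5577, -0.1507, 0.0441]
ee_rot: [-3.142, 0.0, 2.807]
wrist_force: [0.2, 0.1, -0.3]
width: 0.065
finger_force: 0.0
```

Call:
carry_out:
  increments:
    - [0, [0, 0, 0], 0]
    - [0, [0, 0, 0], 0]
    - [0, [0, 0, -10], 0]
    - [0, [0, 0, -30], 0]
    - [0, [0, 0, -40], 0]
    - [0, [0, 0, -45], 0]
    - [0, [0, 0, -45], 0]
    - [0, [0, 0, 0], 0]

```text
time: 23.3
tool_pos: [0.561, -0.1519, 0.2241]
ee_rot: [-3.141, 0.017, 2.807]
wrist_force: [0.2, 0.3, 0.9]
width: 0.094
finger_force: 0.0
```

Call:
carry_out:
  increments:
    - [0, [30, -38, 0], 0]
    - [0, [30, -38, 0], 0]
    - [0, [30, -38, 0], 0]
    - [0, [30, -38, 0], 0]
    - [0, [30, -38, 0], 0]
    - [0, [30, -38, 0], 0]
    - [0, [0, 0, 0], 0]
    - [0, [0, 0, 0], 0]

```text
time: 24.1
tool_pos: [0.3122, -0.3072, 0.2143]
ee_rot: [3.141, 0.001, 2.804]
wrist_force: [0.1, 0.3, -0.2]
width: 0.0939
finger_force: 0.0
```

Run:
```python
from h import *
delta([.558,-.1508,.0440],160.8)
a=robot.snapshot('top');g=a.max(2)
m=(g<50).astype(np.uint8);k=np.zeros_like(m);k[190:275,345:425]=m[190:275,345:425]
n,l,s,c=cv2.connectedComponentsWithStats(k);i=1+np.argmax(s[1:,4]);r=cv2.minAreaRect(np.argwhere(l==i)[:,::-1].astype(np.float32))
print('handle now',s[i],r,'before: (384.56,238.2) (7.45,40.2) 11.3', ray('top',*r[0],.058))
C=np.array([.5592,.119])
W=np.array([ray('top',x,y,.038)[:2] for y in range(228,270) for x in range(228,272) if g[y,x]>75])-C
q=(W@np.array([[.777,-.629],[.629,.777]]))*1000
print('ring',np.percentile(q[np.hypot(*q.T)<48],[0,50,100],axis=0).round(1))
```

```text
t 24.1 pos [ 312.2 -307.2  214.3] rpy [1.7999e+02 6.0000e-02 1.6065e+02] F [ 0.13  0.31 -0.19] M [ 0.02 -0.11 -0.04] w 0.0939 ff 0.0 j6 -2.14
dxyz [-180.1  229.   170.3] twist -0.15
handle now [378 218  14  40 274] ((384.0125427246094, 237.60604858398438), (7.428872108459473, 40.01460647583008), 11.689369201660156) before: (384.56,238.2) (7.45,40.2) 11.3 [ 0.55638087 -0.14899903  0.058     ]
ring [[-45.9 -46.9]
 [ 25.2  -1.8]
 [ 47.4  46.9]]
```

```bash
python3 -c "
from bench import robot
print(robot.close_job())"
```

```text
the job is handed in; nothing more can be done
None
```

I prised the clip out of the groove, left it flat on the black disc about 19 mm off the spindle axis, laid the pick back in its rest within about 2 mm of where it was, and handed the job in at about 24 s; no verdict came back (the loop actually pointed away from the robot, not towards it as described).

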